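Clear the key chute and snap its guard back on

ROBOT

A 7-joint arm with a two-finger parallel gripper is mounted at the origin on the work surface. World frame = base frame: x ahead of the robot, y to its left, z up, the work surface at z = 0. Lengths are in m, angles in rad, forces in N, time in s.
With the tool pointing down it reaches from about 0.4 to 0.85 m from the base axis. Payload 4.5 kg.
Tool frame: the origin (TCP) lies on the centre line of the jaws, within the pads' length; the fingertips stand 25 mm ahead of it and the grasp point (between the pads) lies 6 mm ahead of it; z points along the fingers, y is the direction in which the jaws open and shut (so a half turn about z gives the same grasp; the last joint's range is limited). The gripper opens to 88 mm and grips with 3 to 60 N. Pads are 18 mm wide; open, the fingers measure 123 mm over their backs; the gripper's body (75 mm by 187 mm) begins 45 mm behind the grasp point.
Start: joints at [1.151, 0.689, -0.195, 1.565, 0.157, 0.902, -0.215], TCP at [0.274, -0.562, 0.264] pointing down, gripper open.
Joint ranges: [-3.01, 3.01], [-0.46, 2.08], [-1.47, 1.51], [0.13, 2.56], [-1, 4.14], [0.04, 2.09], [-2.66, 2.66]. Speed limits (rad/s): [2.57, 2.57, 3.14, 3.14, 3.14, 3.14, 3.14].

INTERFACE

Orientations are given as a unit quaternion [w, x, y, z].
In Python, from workcell import env gives the robot as it stands.
- The arm moves only by the tool play_rows, never from a script. Its argument "deltas" is a list of rows, each an object with "travel": the shift along the tool's x, y, z in m, a list of three; "turn": the turn, a rotation vector about the tool's x, y, z in degrees, a list of three. In form: [{"travel": [tx, ty, tz], "turn": [rx, ry, rz]}, ...]. A call has 1 to 12 rows; each row is the pose to reach, as a shift and turn from the pose commanded when the call began, along the tool's axes at that moment; what a row does not reach only later rows make up. A row lasts 1/8 s, in which the tool goes at most 62.5 mm and 10.7 degrees, less where a joint would pass 70% of its speed; a pose out of reach is approached as far as the arm can. A call with a gripper value outside its range is refused whole. "fingers" is the finger opening in m, from 0 to 0.0881, set as the call begins (left out, the last holds). The fingers move at their own pace and stop on an object; "squeeze" is the grip in N (left out, the last holds). Time passes only in rows, so rows that repeat a pose let the fingers close. It gives the time, the measured TCP pose, the force and the opening at its end, in the units of the state.
- env.get_state(): the state, without advancing time (a new reading comes with each control period).
- env.snapshot(name): name is "scene" or "top"; returns the picture (400x640x3 uint8, red, green, blue); there is no depth.
- env.camera_model(name): a dict with "K" (3x3 intrinsics, pixels), "R" (3x3) and "t" (3): a world point X has camera coordinates R X + t. Camera axes: x right, y down, z forward; pixel columns grow to the right and rows downward; lengths in m; the calibration is good to about 2 mm. A picture is of the moment at which its call begins. camera_model takes no time and is no camera call.
- env.hand_in(): hands the job in, once; it reports no verdict.
Trained networks look in the newest picture that a camera, given by its name, has taken for a name from the list of things; names that differ only in an ending like _2 or _b are one class to them, and where a whole thing is asked for, a point or a joint stands for the part that bears it (a point fixed in the world has none). Each returns a list of dicts, best first, with "p" (0 to 1); they miss things now and then, are a little off and sometimes report something else, mostly with a low value. They report only what shows in the picture. A call takes as long as a camera call. They do not tell look-alikes from the thing itself.
- env.cut_out(camera, name): "mask" (400x640 bool, what is visible of it).
- env.landmark_of(camera, name): "point" ([x, y, z] in m, in world coordinates, good to about 4 mm: a listed point, or the origin of a listed thing).
The state is a dict: "t": time; "joint_positions": joint angles; "qd": joint speeds; "joint_efforts": joint torques, N m; "tool_pos": TCP position; "eef_rot": TCP orientation; "force": force on the tool from outside, world axes, zero at the start; "wrist_torque": the same for the moment, N m; "gripper_width": opening from 0.0 (shut) to 1.0 (fully open).
Only numpy, scipy, OpenCV 4.12 (cv2) and the standard library are available. Lean on these libraries where they do the work, as an engineer would, in place of code of your own. Each camera call takes 0.05 s, during which the arm holds its last target.

TASK

A car key blank has jammed across the key chute: take it off and put it in the green dish. Then set the yellow guard on the chute over its two red snap hooks and press it straight down onto the sloping chute until both hooks have clicked over it and it sits fully home, and let go. Leave the dish where it stands and do not disturb the other things on the counter.

Things in the scene. Friction and masses are not known exactly. Their poses are not given: they have to be found in the camera images.
- key_head (a point): Centre, half-way up, of the black head (chrome band) of the jammed car key: 28 mm along x, 30 along y, 11 thick along z. Chrome blade (9 mm wide, 3 thick, mid-thickness) runs along -y to 60 mm from here. At the start x points up the slope, z square to the chute floor. 60 mm of chute floor is free uphill and downhill: grip it across the 28 mm, fingers uphill and downhill.
- key: The same car key blank, 40 g; origin under the head's centre, on its underside. It starts flat on the chute floor with its blade across the chute between two brass pins 7.5 mm high (about 24 mm from the head's centre downhill of the blade, 52 mm uphill), so lift it square to the chute floor. Standing above the side walls, it keeps the guard from going home.
- seat (a point): Where the guard goes: centre of the seat on the steel chute, level with its side walls' tops, 8 mm above the chute floor, 125 mm above the counter. x points up the 30 degree slope (low end towards the robot), y level across, z square to it, 30 degrees off vertical. Guard home: its underside on the seat, centred, long side along y (either way round), guard_grip 20 mm up along z.
- chute: Inclined steel chute, fixed; origin on the counter below its middle, x the uphill heading, y across, z up. Slide 260 mm long along the slope, 92 mm wide, side walls 4 mm thick and 8 mm above the floor, inner faces 42 mm either side of the middle; its low end is 130 mm down the slope from the seat, 50 mm above the counter.
- guard_grip (a point): Centre of the black grip rib on the yellow guard, 20 mm above its underside. Rib 14 mm thick (x), 60 long (y), from 5 to 35 mm above the underside, on the middle of a plate 70 (x) by 130 (y) by 5 mm. Two windows in the plate, 24 (x) by 12 mm (y), centred at y = +-49 mm, go over the hooks, 3 mm to spare each way along x.
- guard: The same yellow guard, 90 g; origin at the centre of its underside. It starts flat on the counter, left or right of the chute. Pressing it over the hooks takes about 10 N (8 to 15) along the seat's z; the hooks bend towards the middle and spring back out over the plate when it is home.
- dish: Round green enamel dish in front of the low end of the chute, standing on the counter: 124 mm across the rim, 108 mm at the foot, 28 mm high, wall 3 mm, floor 4 mm thick. Origin: centre of its underside. 450 g, loose. The chute's low lip reaches just over its rim, about 50 mm above the counter.
- hook_left (a joint): Bending of the red snap hook at y = +52 mm of the seat, rad: 0 upright (free, or sprung back over the guard), about 0.09 while the guard pushes it aside. Stem 18 mm wide (x), 4 thick, square to the slope; its sloping nose sticks out 4 mm away from the chute's middle, underside 5.8 mm and tip 21 mm above the seat.
- hook_right (a joint): The same for the hook at y = -52 mm of the seat.
- tray: Grey open tray with key blanks, 120 x 120 x 25 mm, bystander; on the other side of the chute from the guard. Origin: centre of its underside.
- viewer: Polished brass door viewer, 32 mm across, 44 mm high, standing upright, bystander. Origin: centre of its underside.
- bakelite_knob: Black bakelite knob, 44 mm across, 34 mm high, bystander. Origin: centre of its underside.
- padlock: Brass padlock, 45 x 22 mm, 67 mm high with its shackle, bystander. Origin: centre of its underside.
- driver: Screwdriver lying on the counter, bystander.
- tag_box: Cardboard box of key tags, 60 x 90 x 40 mm, bystander. Origin: centre of its underside.
There are look-alikes about, which are no part of the job. What is shaped like the key but blue or pink is not meant.

How it is judged:
By the outcome, as a careful person would: the job done as asked, in the order asked, and still so for the second after the job is handed in, with the robot touching nothing.
It also fails if it takes over 54 s, if anything falls off the work surface, if the arm or the gripper's body presses on something with over 40 N, if the wrist force passes 120 N, or if a joint passes its speed limit or range.

## Working session

There is one attempt and no reset: what is moved stays moved. The work goes in short steps, Python scripts to look and compute and a tool call to move; the robot and the scene stay as the last step left them, time stands still between calls to the robot, and variables do not carry over. Pictures are saved under pics/ and viewed, and the job is handed in when it is done.

Besides the shell and the picture viewer there is one more tool, called after "Emit:" in YAML: its name, and indented under it one key for each argument. play_rows: Moves the arm, as the interface text tells. Its arguments: {"type":"object","properties":{"deltas":{"type":"array"},"fingers":{"type":"number"},"squeeze":{"type":"number"}},"required":["deltas"]}

```bash
ls; mkdir -p pics; python3 - <<'E'
from workcell import env
import cv2,numpy as np
for n in ["scene","top"]:
    im=env.snapshot(n); cv2.imwrite(f"pics/{n}0.png",im[:,:,::-1])
    c=env.camera_model(n); print(n,np.round(c["K"],1).tolist(),np.round(c["R"],3).tolist(),np.round(c["t"],3).tolist())
for n in ["key_head","key","seat","chute","guard_grip","guard","dish","tray","viewer","bakelite_knob","padlock","driver","tag_box"]:
  for c in ["scene","top"]:
    print(n,c,[(np.round(d["point"],3).tolist(),round(d["p"],2)) for d in env.landmark_of(c,n)])
s=env.get_state();print(s["t"],s["tool_pos"],s["eef_rot"],s["force"])
E
```

```text
pics
scene [[411.3, 0.0, 322.6], [0.0, 411.3, 199.4], [0.0, 0.0, 1.0]] [[-0.65, 0.76, 0.013], [0.641, 0.558, -0.527], [-0.408, -0.335, -0.85]] [0.44, -0.323, 1.445]
top [[419.6, 0.0, 322.8], [0.0, 419.6, 202.6], [0.0, 0.0, 1.0]] [[0.016, -1.0, -0.011], [-0.995, -0.015, -0.099], [0.099, 0.012, -0.995]] [-0.044, 0.614, 1.032]
key_head scene [([0.468, -0.152, 0.006], 0.68), ([0.65, 0.223, -0.001], 0.55), ([0.787, -0.168, 0.008], 0.48), ([0.541, 0.199, 0.0], 0.46), ([0.63, 0.017, 0.123], 0.45), ([0.417, 0.152, 0.004], 0.41)]
key_head top [([0.543, 0.195, 0.01], 0.72), ([0.787, -0.166, 0.004], 0.66), ([0.628, 0.016, 0.122], 0.52), ([0.7, -0.421, -0.001], 0.52), ([0.47, -0.156, 0.008], 0.51), ([0.421, 0.152, 0.004], 0.49)]
key scene [([0.545, 0.194, 0.012], 0.64), ([0.414, 0.151, 0.013], 0.62), ([0.792, -0.167, 0.008], 0.61), ([0.471, -0.152, 0.017], 0.6), ([0.631, 0.012, 0.12], 0.56)]
key top [([0.79, -0.167, 0.012], 0.76), ([0.417, 0.154, 0.007], 0.7), ([0.722, -0.295, 0.0], 0.7), ([0.632, 0.016, 0.117], 0.61), ([0.471, -0.156, 0.009], 0.53), ([0.543, 0.196, 0.009], 0.51)]
seat scene [([
[... 505 characters left out ...]
5, -0.281, 0.004], 0.56)]
tray top [([0.49, -0.287, 0.001], 0.89)]
viewer scene [([0.651, 0.221, 0.001], 0.62), ([0.634, -0.222, 0.005], 0.44)]
viewer top [([0.65, 0.214, -0.003], 0.72)]
bakelite_knob scene [([0.635, -0.222, 0.005], 0.58)]
bakelite_knob top [([0.63, -0.22, 0.0], 0.69)]
padlock scene [([0.717, -0.294, 0.005], 0.64)]
padlock top [([0.721, -0.298, -0.001], 0.55)]
driver scene [([0.736, 0.296, 0.003], 0.67)]
driver top [([0.739, 0.302, 0.001], 0.61)]
tag_box scene [([0.704, -0.419, -0.004], 0.76)]
tag_box top [([0.7, -0.421, 0.001], 0.85)]
1.4 [ 0.27403311 -0.56175899  0.26374924] [4.36675654e-05 9.74365118e-01 2.24972474e-01 1.87493659e-05] [ 0.5762497   0.24376103 -0.22057299]
```

View pics/scene0.png

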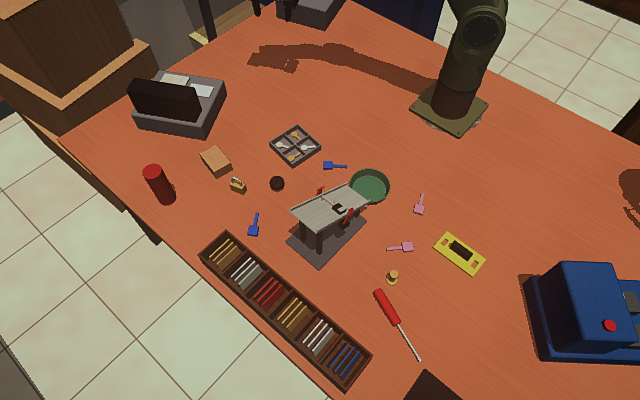

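View pics/top0.png

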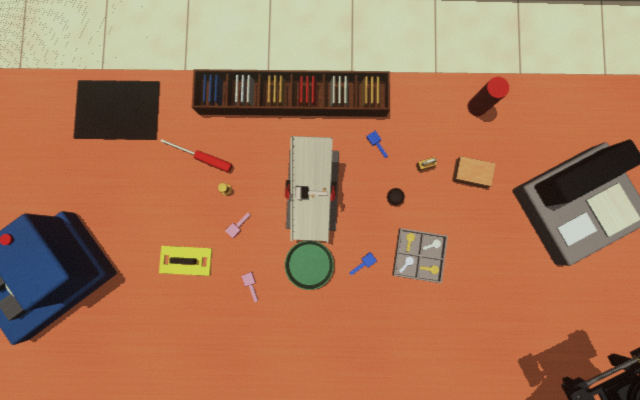

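```bash
python3 - <<'E'
import cv2,numpy as np
a=cv2.imread("pics/top0.png")
from workcell import env
c=env.camera_model("top")
def px(p): q=c["K"]@(c["R"]@np.array(p)+c["t"]); return q[:2]/q[2]
u=px([.63,.0,.12]);print(u, px([.465,.316,.02]))
def crop(u,w,h,s,name):
    x,y=int(u[0])-w//2,int(u[1])-h//2; x=max(x,0);y=max(y,0)
    cv2.imwrite(name,cv2.resize(a[y:y+h,x:x+w],None,fx=s,fy=s,interpolation=cv2.INTER_CUBIC));print(x,y)
crop(u,130,100,6,"pics/cropchute.png")
crop(px([.465,.316,.02]),100,80,6,"pics/cropguard.png")
E
```

```text
[307.57382737 192.09165359] [183.37673951 259.80910236]
242 142
133 219
```

View pics/cropchute.png

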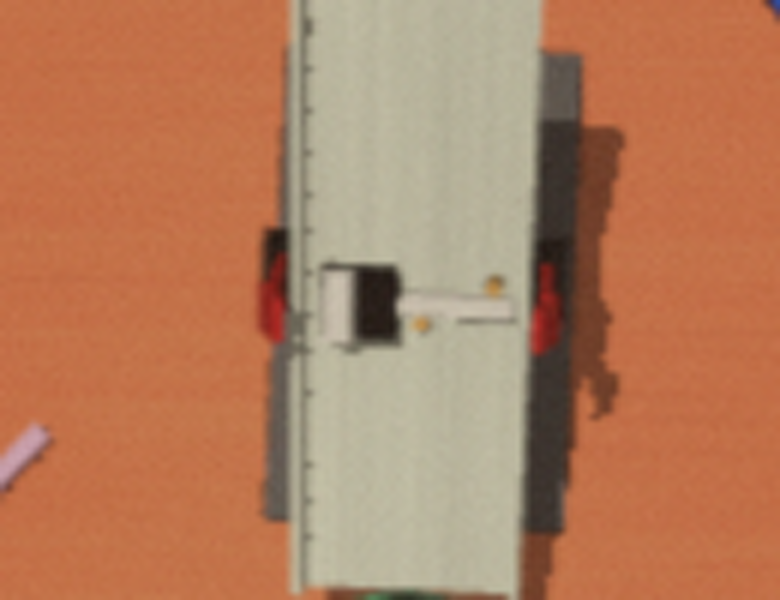

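View pics/cropguard.png

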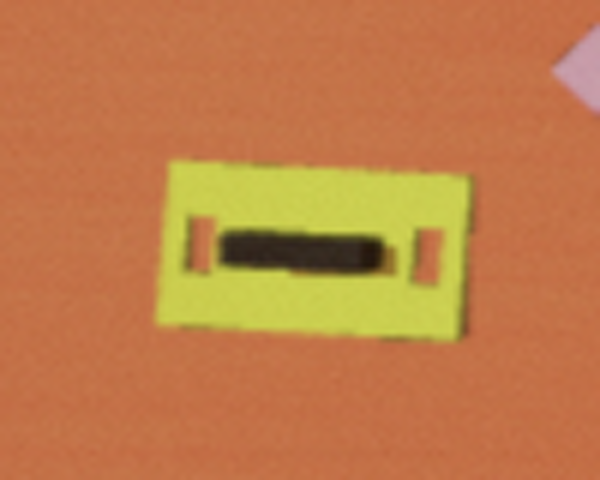

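```bash
cat > fit.py <<'E'
from workcell import env
import cv2,numpy as np
from scipy.optimize import minimize
from scipy.spatial.transform import Rotation as Ro
C={n:env.camera_model(n) for n in("scene","top")}
def px(n,P):
    c=C[n]; q=(np.asarray(P)@np.array(c["R"]).T+c["t"])@np.array(c["K"]).T; return q[:,:2]/q[:,2:]
def render(n,hulls,S=4):
    m=np.zeros((400*S,640*S),np.uint8)
    for P in hulls:
        h=cv2.convexHull((px(n,P)*S+S/2).astype(np.float32))
        cv2.fillConvexPoly(m,np.round(h*16).astype(np.int32),1,shift=4)
    return m.reshape(400,S,640,S).mean((1,3))
def box(x,y,z): return np.array([[a,b,c] for a in x for b in y for c in z])
def seatR(yaw): return Ro.from_euler("z",yaw)*Ro.from_euler("y",-30,degrees=True)
def fit(model,masks,x0):
    f=lambda p:sum(np.abs(render(n,model(p*[1,1,1]))-m).sum() for n,m in masks.items())
    x0=np.array(x0,float); sim=np.array([x0]+[x0+d for d in np.diag([.008,.008,.06])])
    r=minimize(f,x0,method="Nelder-Mead",options=dict(initial_simplex=sim,xatol=1e-4,fatol=.05,maxiter=120)); return r.x,r.fun
def guardmodel(p):
    return [Ro.from_euler("z",p[2]).apply(box((-.035,.035),(-.065,.065),(0,.005)))+[p[0],p[1],0]]
def slidemodel(p):
    return [seatR(p[2]).apply(box((-.13,.13),(-.046,.046),(-.012,0)))+[p[0],p[1],.125]]
E
python3 - <<'E'
from fit import *
for n in("scene","top"):
    im=cv2.imread(f"pics/{n}0.png"); hsv=cv2.cvtColor(im,cv2.COLOR_BGR2HSV)
    y=cv2.inRange(hsv,(22,110,60),(40,255,255))
    g=px(n,[[.465,.316,.0]])[0].astype(int); w=np.zeros_like(y); cv2.circle(w,tuple(map(int,g)),50,255,-1); y&=w
    cs,_=cv2.findContours(y,cv2.RETR_EXTERNAL,2); c=max(cs,key=cv2.contourArea); m=np.zeros_like(y); cv2.drawContours(m,[cv2.convexHull(c)],-1,1,-1)
    print(n,"guard area",m.sum(), fit(guardmodel,{n:m.astype(float)},[.465,.316,0]), render(n,guardmodel([.465,.316,0])).sum())
    # slide: light & unsaturated
    s=cv2.inRange(hsv,(0,0,110),(180,75,255))
    h=cv2.convexHull(np.int32(px(n,slidemodel([.63,-.006,0])[0]))); w=np.zeros_like(s); cv2.fillConvexPoly(w,h,255); w=cv2.dilate(w,np.ones((21,21))); s&=w
    cs,_=cv2.findContours(s,cv2.RETR_EXTERNAL,2); c=max(cs,key=cv2.contourArea); m=np.zeros_like(s); cv2.drawContours(m,[cv2.convexHull(c)],-1,1,-1)
    r=fit(slidemodel,{n:m.astype(float)},[.63,-.006,0]); print(n,"slide",m.sum(),r)
    im2=im.copy()
    big=cv2.resize(im,None,fx=6,fy=6,interpolation=cv2.INTER_CUBIC)
    for P,col in((slidemodel(r[0])[0],(255,0,0)),):
        cv2.polylines(big,[np.int32(cv2.convexHull(((px(n,P)+.5)*6).astype(np.float32)))],True,col,1)
    u=px(n,[[.63,-.006,.125]])[0]*6; big=big[int(u[1])-300:int(u[1])+300,int(u[0])-400:int(u[0])+400]; cv2.imwrite(f"pics/fit_{n}.png",big)
E
```

```text
scene guard area 1116 (array([ 0.46198156,  0.31700029, -0.02454854]), np.float64(40.3125)) 1137.25
scene slide 2097 (array([ 0.6274268 , -0.00737135, -0.01764898]), np.float64(67.3125))
top guard area 1466 (array([ 0.46349453,  0.31799459, -0.03861183]), np.float64(51.75)) 1422.9375
top slide 4366 (array([ 0.62919246, -0.0052224 , -0.02725878]), np.float64(216.5625))
```

View pics/fit_scene.png

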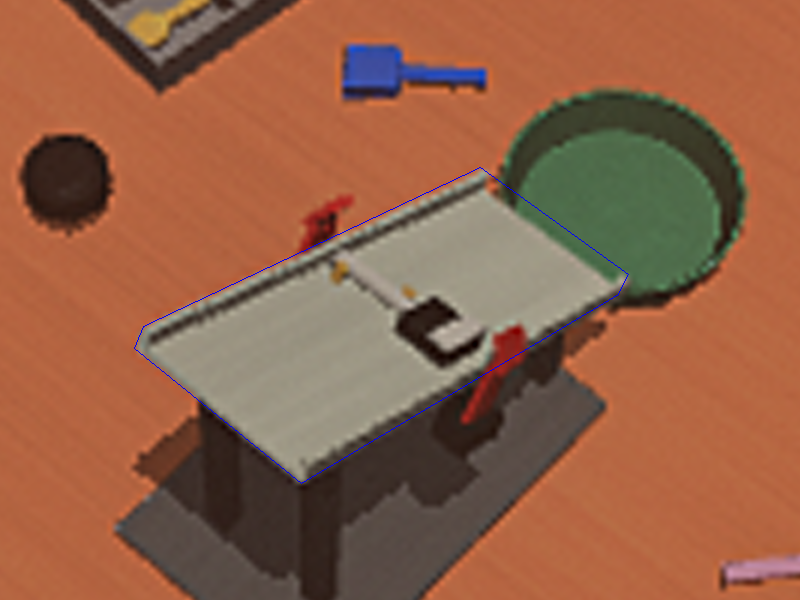

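View pics/fit_top.png

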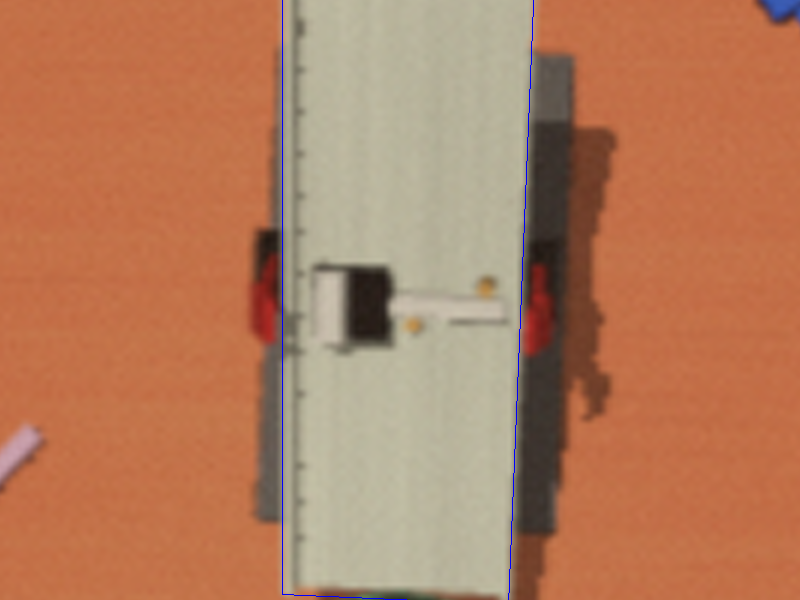

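```bash
cat >> fit.py <<'E'
SEAT=np.array([.6285,-.0065,.125]); YAW=-.022
def toolR(yaw,tilt=30,flip=False):
    # tool z = -seat z; tool y = +-seat x
    S=(Ro.from_euler("z",yaw)*Ro.from_euler("y",-tilt,degrees=True)).as_matrix()
    y=S[:,0]*(-1 if flip else 1); z=-S[:,2]; return Ro.from_matrix(np.c_[np.cross(y,z),y,z])
def qR(q): return Ro.from_quat(np.roll(q,-1))
def go(p,R,p0=None,R0=None):
    s=env.get_state(); p0=s["tool_pos"] if p0 is None else p0; R0=qR(s["eef_rot"]) if R0 is None else R0
    d=R0.inv().apply(np.asarray(p)-p0); r=(R0.inv()*R).as_rotvec(degrees=True)
    print("travel",np.round(d,4).tolist(),"turn",np.round(r,2).tolist())
def ray(n,u,plane_p,plane_n):
    c=C[n]; Rm=np.array(c["R"]); o=-Rm.T@c["t"]; d=Rm.T@np.linalg.inv(c["K"])@np.r_[u,1]
    return o+d*(np.dot(plane_n,plane_p-o)/np.dot(plane_n,d))
E
python3 - <<'E'
from fit import *
S=seatR(YAW)
# head top face 11mm above floor = 3 mm above seat plane
for n,uv in(("top",(352,305)),("scene",(440,332))):
    u0=px(n,[[.63,-.006,.125]])[0]*6
    u=(np.array(uv)+[int(u0[0])-400,int(u0[1])-300]+.5)/6-.5
    P=ray(n,u,SEAT+S.apply([0,0,.003]),S.apply([0,0,1])); print(n,u,P,S.inv().apply(P-SEAT))
T=SEAT+S.apply([-.0005,.0225,.020])
for f in(0,1):
    print(f); go(T+S.apply([0,0,.09]),toolR(YAW,30,f)); 
s=env.get_state();print(qR(s["eef_rot"]).as_matrix().round(3))
E
```

```text
top [301.58333333 192.25      ] [0.6284145  0.01339702 0.12816204] [0.00112794 0.01989032 0.003     ]
scene [338.91666667 208.41666667] [0.63366809 0.01751474 0.13114217] [0.00708819 0.02412261 0.003     ]
0
travel [0.523, -0.389, 0.0437] turn [-26.91, 16.41, -61.24]
1
travel [0.523, -0.389, 0.0437] turn [18.65, 30.58, 114.14]
[[ 0.899  0.438  0.   ]
 [ 0.438 -0.899 -0.   ]
 [ 0.     0.    -1.   ]]
```

Emit:
play_rows:
  deltas:
    - {"travel": [0.06,-0.045,0.0],"turn": [-3,2,-7]}
    - {"travel": [0.11,-0.08,0.0],"turn": [-6.5,4,-15]}
    - {"travel": [0.16,-0.12,0.005],"turn": [-10,6,-23]}
    - {"travel": [0.21,-0.155,0.01],"turn": [-13.5,8.2,-30.6]}
    - {"travel": [0.26,-0.19,0.015],"turn": [-17,10.3,-38.5]}
    - {"travel": [0.31,-0.23,0.02],"turn": [-20,12.3,-46]}
    - {"travel": [0.36,-0.265,0.025],"turn": [-23.5,14.4,-53.5]}
    - {"travel": [0.41,-0.305,0.03],"turn": [-26.91,16.41,-61.24]}
    - {"travel": [0.46,-0.342,0.037],"turn": [-26.91,16.41,-61.24]}
    - {"travel": [0.523,-0.389,0.0437],"turn": [-26.91,16.41,-61.24]}
    - {"travel": [0.523,-0.389,0.0437],"turn": [-26.91,16.41,-61.24]}
    - {"travel": [0.523,-0.389,0.0437],"turn": [-26.91,16.41,-61.24]}
  fingers: 0.07
  squeeze: 20

```text
t: 2.9
tool_pos: [0.488, -0.1185, 0.2196]
eef_rot: [0.188, 0.691, 0.674, 0.182]
force: [-0.7, -0.5, -2.3]
gripper_width: 0.797
```

```bash
cat >> fit.py <<'E'
def show(n,P,name,s=6):
    im=env.snapshot(n)[:,:,::-1]; cv2.imwrite(f"pics/full_{name}.png",im); big=cv2.resize(im,None,fx=s,fy=s,interpolation=cv2.INTER_CUBIC)
    u=px(n,[P])[0]*s; x,y=max(int(u[0])-350,0),max(int(u[1])-270,0); cv2.imwrite(f"pics/{name}.png",big[y:y+540,x:x+700]); print(name,"crop origin",x/s,y/s,"scale",s)
E
python3 - <<'E'
from fit import *
s=env.get_state();print(s["t"],s["tool_pos"],s["force"],s["gripper_width"])
S=seatR(YAW); T=SEAT+S.apply([.001,.0215,.020])
go(T+S.apply([0,0,.09]),toolR(YAW)); go(T,toolR(YAW))
show("scene",[.6,0,.15],"key1",4)
E
```

```text
2.9 [ 0.48800259 -0.11853718  0.21960125] [-0.72596538 -0.45786667 -2.32846378] 0.7967772088754839
travel [0.1368, 0.0729, 0.0409] turn [0.28, 0.14, -0.05]
travel [0.137, 0.0725, 0.1309] turn [0.28, 0.14, -0.05]
key1 crop origin 254.5 125.0 scale 4
```

Emit:
play_rows:
  deltas:
    - {"travel": [0.137,0.0729,0.041],"turn": [0.28,0.14,0]}
    - {"travel": [0.137,0.0729,0.041],"turn": [0.28,0.14,0]}
    - {"travel": [0.137,0.0729,0.041],"turn": [0.28,0.14,0]}
    - {"travel": [0.137,0.0729,0.041],"turn": [0.28,0.14,0]}
    - {"travel": [0.137,0.0729,0.041],"turn": [0.28,0.14,0]}
    - {"travel": [0.137,0.0729,0.041],"turn": [0.28,0.14,0]}

```text
t: 3.7
tool_pos: [0.5729, 0.0153, 0.2194]
eef_rot: [0.183, 0.691, 0.676, 0.179]
force: [0.3, 0.5, 0.1]
gripper_width: 0.795
```

```bash
python3 - <<'E'
from fit import *
S=seatR(YAW); T=SEAT+S.apply([.001,.0215,.020])
go(T+S.apply([0,0,.09]),toolR(YAW)); go(T,toolR(YAW))
show("scene",[.6,0,.15],"key2",4)
show("top",[.6,0,.15],"key2t",4)
E
```

```text
travel [0.0009, 0.0023, -0.0002] turn [-0.35, -0.01, -0.07]
travel [0.0009, 0.0029, 0.0898] turn [-0.35, -0.01, -0.07]
key2 crop origin 254.5 125.0 scale 4
key2t crop origin 219.0 136.0 scale 4
```

View pics/key2.png

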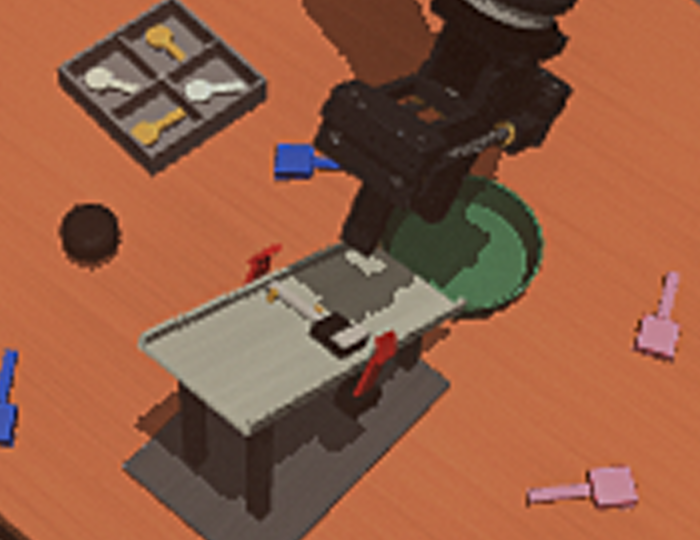

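View pics/key2t.png

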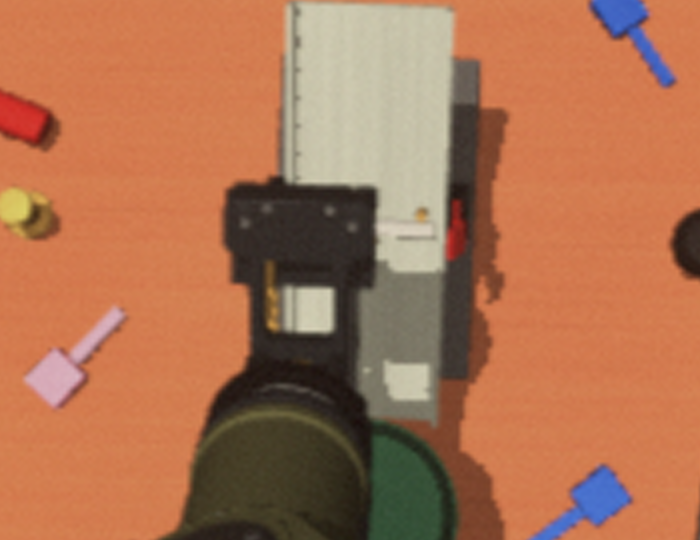

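The scene view shows the black key head with its chrome band on the chute near (339,208), inside the jaw line. The look-alikes are pink (two, to the right) and blue (two) on the counter, so the chute key is the one meant. Next I move down along the seat normal.

Emit:
play_rows:
  deltas:
    - {"travel": [0.001,0.0025,0.03],"turn": [-0.35,0,0]}
    - {"travel": [0.001,0.0025,0.06],"turn": [-0.35,0,0]}
    - {"travel": [0.001,0.0028,0.08],"turn": [-0.35,0,0]}
    - {"travel": [0.001,0.0028,0.09],"turn": [-0.35,0,0]}
    - {"travel": [0.001,0.0028,0.09],"turn": [-0.35,0,0]}
    - {"travel": [0.001,0.0028,0.09],"turn": [-0.35,0,0]}

```text
t: 4.55
tool_pos: [0.6206, 0.0175, 0.1437]
eef_rot: [0.185, 0.69, 0.676, 0.182]
force: [0.2, 0.1, 0.5]
gripper_width: 0.791
```

```bash
python3 - <<'E'
from fit import *
S=seatR(YAW); T=SEAT+S.apply([.001,.0215,.020])
go(T,toolR(YAW)); s=env.get_state(); print(s["force"])
show("scene",[.61,0,.13],"key3",6)
E
```

```text
travel [-0.0023, -0.0011, 0.0004] turn [0.1, -0.15, 0.01]
[0.21222195 0.07760035 0.51145975]
key3 crop origin 281.0 154.0 scale 6
```

View pics/key3.png

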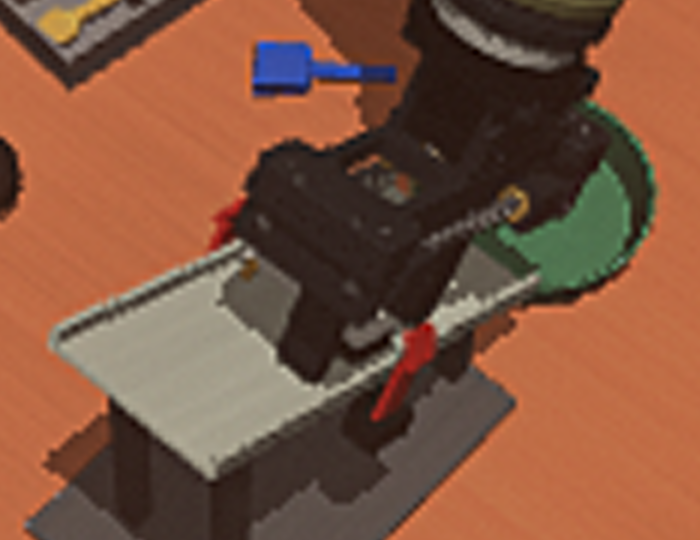

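The fingers straddle the head with no contact, uphill at about (333,211) and downhill at about (352,204) in full-image pixels. Closing now.

Emit:
play_rows:
  deltas:
    - {"travel": [-0.001,-0.0005,0],"turn": [0,0,0]}
    - {"travel": [-0.001,-0.0005,0],"turn": [0,0,0]}
    - {"travel": [-0.001,-0.0005,0],"turn": [0,0,0]}
    - {"travel": [-0.001,-0.0005,0],"turn": [0,0,0]}
    - {"travel": [-0.001,-0.0005,0],"turn": [0,0,0]}
    - {"travel": [-0.001,-0.0005,0],"turn": [0,0,0]}
  fingers: 0.015
  squeeze: 20

```text
t: 5.35
tool_pos: [0.6202, 0.0165, 0.1427]
eef_rot: [0.184, 0.69, 0.676, 0.182]
force: [-1.1, 0.6, 0.7]
gripper_width: 0.316
```

Emit:
play_rows:
  deltas:
    - {"travel": [0,0,-0.01],"turn": [0,0,0]}
    - {"travel": [0,0,-0.03],"turn": [0,0,0]}
    - {"travel": [0,0,-0.06],"turn": [0,0,0]}
    - {"travel": [0,0,-0.09],"turn": [0,0,0]}
    - {"travel": [0,0,-0.11],"turn": [0,0,0]}
    - {"travel": [0,0,-0.11],"turn": [0,0,0]}
    - {"travel": [0,0,-0.11],"turn": [0,0,0]}

```text
t: 6.22
tool_pos: [0.5654, 0.0172, 0.2377]
eef_rot: [0.185, 0.69, 0.675, 0.182]
force: [0.3, 0.1, -0.8]
gripper_width: 0.316
```

```bash
python3 - <<'E'
from fit import *
D=np.array([.4585,-.0035,0])
P=D+[-.0065,.0215,0]
R=toolR(YAW,0)
go(P+[0,0,.13],R); go(P+[0,0,.05],R); s=env.get_state(); print(s["force"],s["gripper_width"])
show("scene",[.58,0,.2],"key4",5)
print([(np.round(d["point"],3).tolist(),round(d["p"],2)) for c in("scene","top") for d in env.landmark_of(c,"dish")])
E
```

```text
travel [-0.0018, -0.1521, 0.0364] turn [30.07, -0.12, 0.02]
travel [-0.0019, -0.1922, 0.1057] turn [30.07, -0.12, 0.02]
[ 0.28643041  0.10141717 -0.81429784] 0.31621361053133284
key4 crop origin 278.2 122.8 scale 5
[([0.456, -0.005, -0.005], 0.86), ([0.458, -0.0, -0.001], 0.67)]
```

View pics/key4.png

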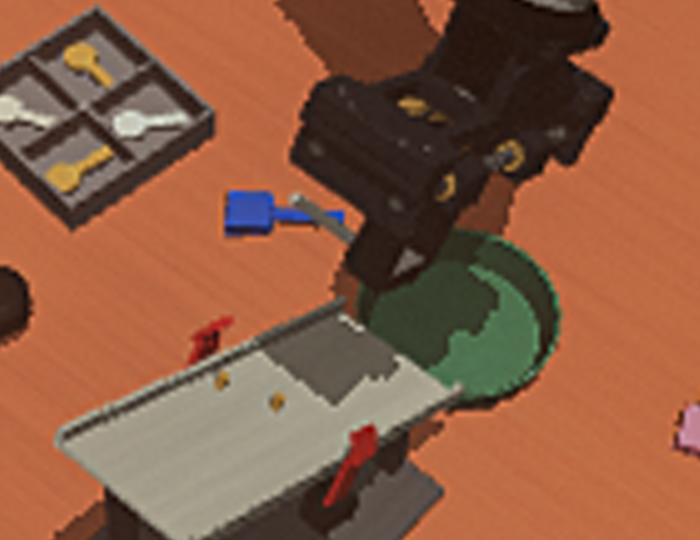

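The key is in the jaws with its blade at about (340,164), and only the two brass pins are left on the chute. I level it and carry it over the dish.

Emit:
play_rows:
  deltas:
    - {"travel": [0,-0.03,-0.01],"turn": [4,0,0]}
    - {"travel": [0,-0.07,-0.01],"turn": [11,0,0]}
    - {"travel": [0,-0.11,0.0],"turn": [19,0,0]}
    - {"travel": [-0.001,-0.14,0.02],"turn": [26,0,0]}
    - {"travel": [-0.002,-0.152,0.036],"turn": [30,0,0]}
    - {"travel": [-0.002,-0.152,0.036],"turn": [30,0,0]}
    - {"travel": [-0.002,-0.152,0.036],"turn": [30,0,0]}
    - {"travel": [-0.002,-0.152,0.036],"turn": [30,0,0]}

```text
t: 7.38
tool_pos: [0.4517, 0.0181, 0.1314]
eef_rot: [0.0, 0.714, 0.7, 0.002]
force: [-0.4, 1.0, -0.6]
gripper_width: 0.317
```

```bash
python3 - <<'E'
from fit import *
D=np.array([.458,-.003,0])
P=D+[-.0065,.0215,0]
R=toolR(YAW,0)
go(P+[0,0,.05],R); s=env.get_state(); print(s["tool_pos"],s["force"],s["gripper_width"])
show("top",[.46,0,.05],"key5",5)
E
```

```text
travel [0.0003, -0.0004, 0.0814] turn [0.16, -0.1, 0.12]
[0.45170284 0.01808381 0.13140545] [-0.38151861  1.03196807 -0.62238286] 0.3170457980830196
key5 crop origin 237.4 210.4 scale 5
```

View pics/key5.png

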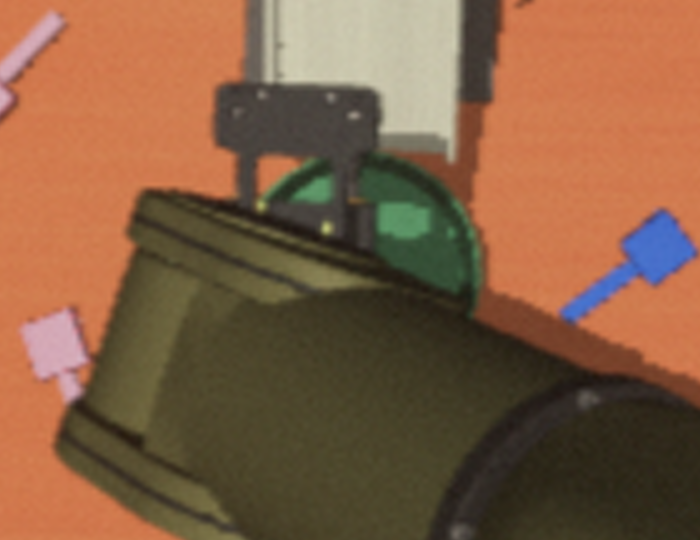

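Emit:
play_rows:
  deltas:
    - {"travel": [0,0,0.03],"turn": [0,0,0]}
    - {"travel": [0,0,0.055],"turn": [0,0,0]}
    - {"travel": [0,0,0.07],"turn": [0,0,0]}
    - {"travel": [0,0,0.079],"turn": [0,0,0]}
    - {"travel": [0,0,0.079],"turn": [0,0,0]}
    - {"travel": [0,0,0.079],"turn": [0,0,0]}

```text
t: 8.18
tool_pos: [0.4521, 0.0183, 0.0523]
eef_rot: [0.0, 0.714, 0.7, 0.002]
force: [-0.3, -0.2, -0.8]
gripper_width: 0.314
```

Emit:
play_rows:
  deltas:
    - {"travel": [0,0,0],"turn": [0,0,0]}
    - {"travel": [0,0,0],"turn": [0,0,0]}
    - {"travel": [0,0,0],"turn": [0,0,0]}
    - {"travel": [0,0,0],"turn": [0,0,0]}
  fingers: 0.04

```text
t: 8.68
tool_pos: [0.4518, 0.0181, 0.0517]
eef_rot: [-0.0, 0.714, 0.7, 0.001]
force: [0.3, -0.1, 0.4]
gripper_width: 0.454
```

Emit:
play_rows:
  deltas:
    - {"travel": [0,0,-0.03],"turn": [0,0,0]}
    - {"travel": [0,0,-0.08],"turn": [0,0,0]}
    - {"travel": [0,0,-0.13],"turn": [0,0,0]}
    - {"travel": [0,0,-0.13],"turn": [0,0,0]}
    - {"travel": [0,0,-0.13],"turn": [0,0,0]}

```text
t: 9.3
tool_pos: [0.4513, 0.0174, 0.1813]
eef_rot: [-0.0, 0.715, 0.7, 0.001]
force: [-0.1, 0.6, -0.8]
gripper_width: 0.453
```

```bash
python3 - <<'E'
from fit import *
G=np.array([.463,.3175,0]); R=toolR(-.031,0)
go(G+[0,0,.12],R); go(G+[0,0,.03],R); s=env.get_state(); print(s["joint_positions"].round(2) if hasattr(s["joint_positions"],'round') else s["joint_positions"])
show("scene",[.46,0,.02],"dish1",6)
E
```

```text
travel [0.3002, 0.0053, 0.0617] turn [0.04, -0.08, 0.57]
travel [0.3001, 0.0052, 0.1517] turn [0.04, -0.08, 0.57]
[ 0.35  0.73 -0.8   2.14  0.9   0.66 -1.11]
dish1 crop origin 310.8333333333333 141.33333333333334 scale 6
```

View pics/dish1.png

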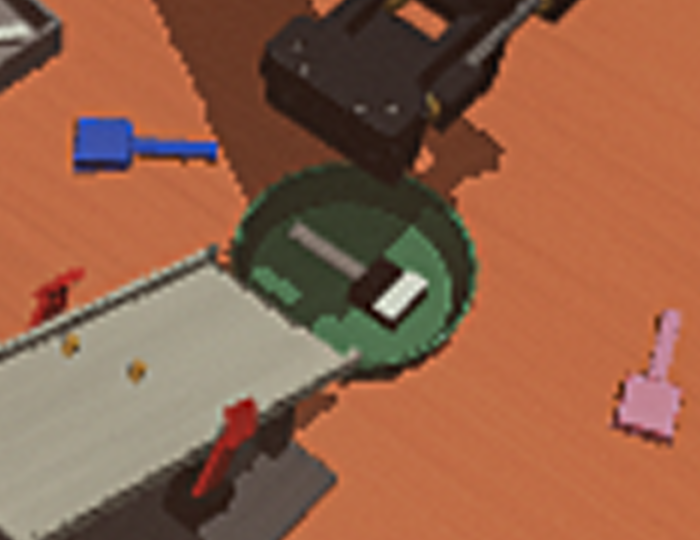

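The key lies flat in the dish, with its head at about (375,189), and the dish has not moved. Next is the guard.

Emit:
play_rows:
  deltas:
    - {"travel": [0.06,0.001,0],"turn": [0,0,0.3]}
    - {"travel": [0.12,0.003,0.01],"turn": [0,0,0.5]}
    - {"travel": [0.18,0.004,0.02],"turn": [0,0,0.57]}
    - {"travel": [0.24,0.005,0.04],"turn": [0,0,0.57]}
    - {"travel": [0.28,0.005,0.055],"turn": [0,0,0.57]}
    - {"travel": [0.3,0.005,0.062],"turn": [0,0,0.57]}
    - {"travel": [0.3,0.005,0.062],"turn": [0,0,0.57]}
    - {"travel": [0.3,0.005,0.062],"turn": [0,0,0.57]}
    - {"travel": [0.3,0.005,0.062],"turn": [0,0,0.57]}
  fingers: 0.05

```text
t: 10.48
tool_pos: [0.4637, 0.3157, 0.1206]
eef_rot: [0.0, 0.719, 0.695, 0.001]
force: [-0.3, 0.5, 0.7]
gripper_width: 0.569
```

```bash
python3 - <<'E'
from fit import *
G=np.array([.463,.3175,0]); R=toolR(-.031,0)
go(G+[0,0,.12],R); go(G+[0,0,.0315],R); s=env.get_state(); print(s["t"],s["force"])
show("scene",[.46,.317,.03],"g1",6)
E
```

```text
travel [0.0018, -0.0007, 0.0006] turn [0.1, -0.04, -0.12]
travel [0.0017, -0.0009, 0.0891] turn [0.1, -0.04, -0.12]
10.475 [-0.32841072  0.49335356  0.65975499]
g1 crop origin 403.5 202.66666666666666 scale 6
```

View pics/g1.png

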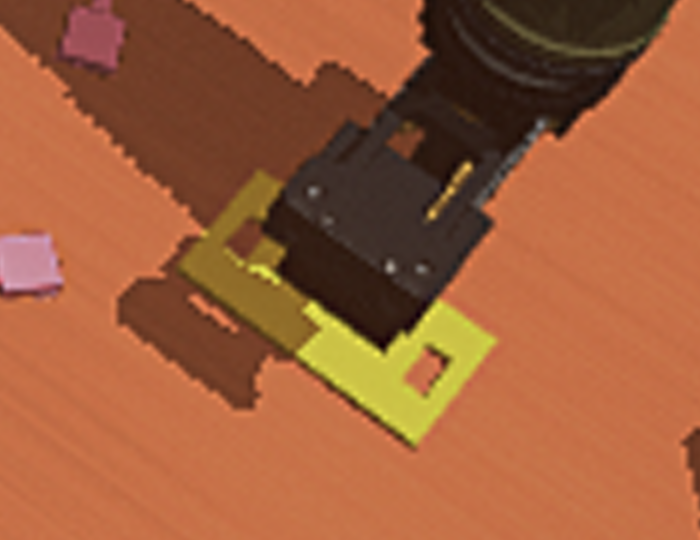

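Emit:
play_rows:
  deltas:
    - {"travel": [0.0015,-0.0005,0.03],"turn": [0,0,0]}
    - {"travel": [0.0015,-0.0005,0.06],"turn": [0,0,0]}
    - {"travel": [0.0015,-0.0005,0.08],"turn": [0,0,0]}
    - {"travel": [0.0015,-0.0005,0.088],"turn": [0,0,0]}
    - {"travel": [0.0015,-0.0005,0.088],"turn": [0,0,0]}

```text
t: 11.15
tool_pos: [0.4628, 0.3192, 0.0324]
eef_rot: [-0.0, 0.718, 0.696, 0.001]
force: [0.1, -0.5, 0.1]
gripper_width: 0.563
```

Emit:
play_rows:
  deltas:
    - {"travel": [0,0,0],"turn": [0,0,0]}
    - {"travel": [0,0,0],"turn": [0,0,0]}
    - {"travel": [0,0,0],"turn": [0,0,0]}
    - {"travel": [0,0,0],"turn": [0,0,0]}
    - {"travel": [0,0,0],"turn": [0,0,0]}
    - {"travel": [0,0,0],"turn": [0,0,0]}
  fingers: 0.005
  squeeze: 50

```text
t: 11.9
tool_pos: [0.4628, 0.3196, 0.0325]
eef_rot: [-0.0, 0.718, 0.696, 0.001]
force: [0.4, -1.3, 2.7]
gripper_width: 0.156
```

Emit:
play_rows:
  deltas:
    - {"travel": [0,0,-0.03],"turn": [0,0,0]}
    - {"travel": [0,0,-0.08],"turn": [0,0,0]}
    - {"travel": [0,0,-0.14],"turn": [0,0,0]}
    - {"travel": [0,0,-0.2],"turn": [0,0,0]}
    - {"travel": [0,0,-0.22],"turn": [0,0,0]}
    - {"travel": [0,0,-0.22],"turn": [0,0,0]}

```text
t: 12.65
tool_pos: [0.4627, 0.3195, 0.2534]
eef_rot: [-0.0, 0.718, 0.696, 0.002]
force: [-0.1, 1.0, -2.0]
gripper_width: 0.152
```

```bash
python3 - <<'E'
from fit import *
S=seatR(YAW); T=SEAT+S.apply([0,.002,.0325])
s=env.get_state(); print(s["t"],s["tool_pos"],s["force"],s["gripper_width"])
go(T+S.apply([0,0,.07]),toolR(YAW))
show("scene",[.46,.317,.25],"g2",5)
E
```

```text
12.65 [0.46267695 0.31945603 0.25340369] [-0.08343891  0.95986503 -1.95645764] 0.15188306249598588
travel [-0.3193, 0.1244, 0.0389] turn [-29.81, -0.07, -0.55]
g2 crop origin 420.8 152.4 scale 5
```

View pics/g2.png

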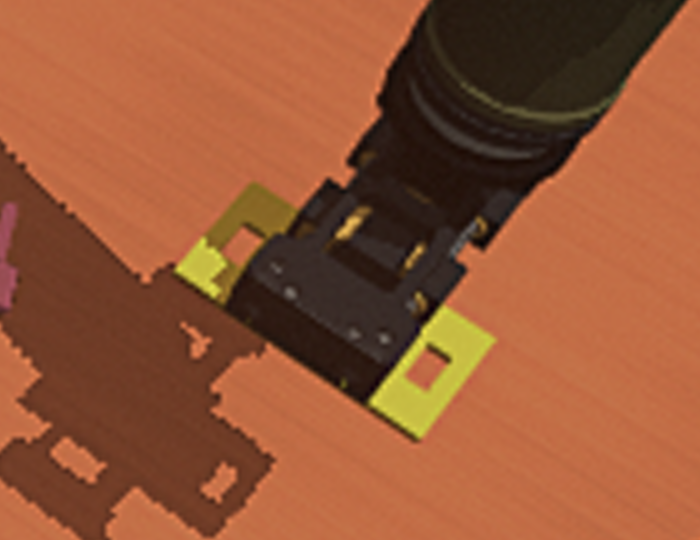

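Emit:
play_rows:
  deltas:
    - {"travel": [-0.04,0.01,-0.01],"turn": [-3,0,0]}
    - {"travel": [-0.09,0.02,-0.01],"turn": [-8,0,0]}
    - {"travel": [-0.14,0.035,-0.01],"turn": [-14,0,0]}
    - {"travel": [-0.19,0.06,-0.01],"turn": [-20,0,-0.2]}
    - {"travel": [-0.24,0.085,0.0],"turn": [-25,0,-0.4]}
    - {"travel": [-0.29,0.11,0.015],"turn": [-29.8,0,-0.55]}
    - {"travel": [-0.319,0.1244,0.03],"turn": [-29.8,0,-0.55]}
    - {"travel": [-0.319,0.1244,0.039],"turn": [-29.8,0,-0.55]}
    - {"travel": [-0.319,0.1244,0.039],"turn": [-29.8,0,-0.55]}
    - {"travel": [-0.319,0.1244,0.039],"turn": [-29.8,0,-0.55]}
    - {"travel": [-0.319,0.1244,0.039],"turn": [-29.8,0,-0.55]}

```text
t: 14.08
tool_pos: [0.5769, -0.0022, 0.2131]
eef_rot: [0.184, 0.69, 0.677, 0.181]
force: [0.8, 0.1, -1.1]
gripper_width: 0.16
```

```bash
python3 - <<'E'
from fit import *
S=seatR(YAW); T=SEAT+S.apply([0,.002,.0325])
s=env.get_state(); print(s["t"],s["tool_pos"],s["force"],s["gripper_width"])
go(T+S.apply([0,0,.07]),toolR(YAW))
show("scene",[.6,0,.16],"g3",6)
show("top",[.6,0,.16],"g3t",6)
E
```

```text
14.075 [ 0.57688735 -0.00222143  0.21313268] [ 0.84954609  0.11974949 -1.11324956] 0.15975274875820458
travel [-0.0011, 0.0007, -0.0003] turn [-0.12, -0.07, 0.12]
g3 crop origin 284.0 145.33333333333334 scale 6
g3t crop origin 248.0 158.16666666666666 scale 6
```

View pics/g3.png

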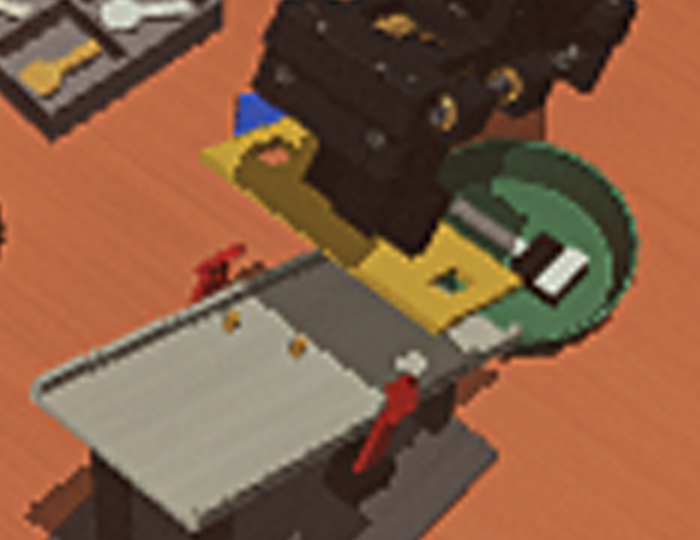

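View pics/g3t.png

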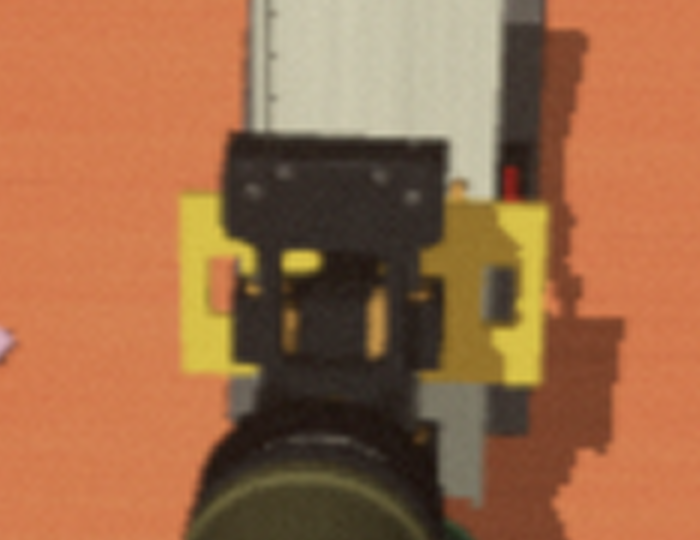

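```bash
python3 - <<'E'
from fit import *
S0=seatR(YAW)
s=env.get_state(); tz=S0.inv().apply(s["tool_pos"]-SEAT); print("tool in seat",tz)
h=tz[2]-.0325
def gm(p):
    return [S0.apply(Ro.from_euler("z",p[2]).apply(box((-.035,.035),(-.065,.065),(0,.005)))+[p[0],p[1],h])+SEAT]
def hooks(p,sides=(1,-1),bot=-.03):
    o=[]
    for k in sides:
        yy=sorted((k*.050,k*.054)); B=box((-.009,.009),yy,(bot,.021))
        N=np.array([[a,k*y,z] for a in(-.009,.009) for y,z in((.054,.0058),(.058,.0058),(.058,.008),(.054,.021))])
        for Q in(B,N): o.append(S0.apply(Ro.from_euler("z",p[2]).apply(Q)+[p[0],p[1],0])+SEAT)
    return o
for n in("scene","top"):
    im=cv2.imread("pics/full_g3.png" if n=="scene" else "pics/full_g3t.png"); hsv=cv2.cvtColor(im,cv2.COLOR_BGR2HSV)
    w=render(n,gm([0,0,0]),1)>0; w=cv2.dilate(w.astype(np.uint8)*255,np.ones((15,15)))
    y=cv2.inRange(hsv,(20,120,50),(40,255,255))&w
    cs,_=cv2.findContours(y,cv2.RETR_EXTERNAL,2); pts=np.vstack([c for c in cs if cv2.contourArea(c)>15]); m=np.zeros_like(y); cv2.drawContours(m,[cv2.convexHull(pts)],-1,1,-1)
    r=fit(gm,{n:m.astype(float)},[0,0,0]); print(n,"guard in seat",r[0].round(4),r[1],m.sum())
    im=cv2.imread(f"pics/{n}0.png"); hsv=cv2.cvtColor(im,cv2.COLOR_BGR2HSV)
    red=(cv2.inRange(hsv,(0,190,60),(4,255,255))|cv2.inRange(hsv,(174,150,50),(180,255,255)))
    w=cv2.dilate((render(n,hooks([0,0,0]),1)>0).astype(np.uint8)*255,np.ones((9,9))); red=(red&w)>0
    for lab,sd in(("L",(1,)),("R",(-1,)),("both",(1,-1))):
        ww=cv2.dilate((render(n,hooks([0,0,0],sd),1)>0).astype(np.uint8),np.ones((9,9)))>0
        for bot in (-.03,-.02,-.01,0.):
            f=lambda p:np.abs(render(n,hooks([p[0],p[1],0],sd,bot))-(red&ww)).sum()
            r=minimize(f,[0,0],method="Nelder-Mead",options=dict(initial_simplex=[[0,0],[.004,0],[0,.004]],xatol=1e-4,fatol=.05))
            print(n,lab,bot,r.x.round(4),round(r.fun,1),(red&ww).sum())
E
```

```text
tool in seat [-0.00049986  0.00276153  0.10223928]
scene guard in seat [-0.0011 -0.      0.0215] 42.6875 806
scene L -0.03 [ 0.0023 -0.0001] 33.0 47
scene L -0.02 [ 0.0025 -0.0001] 26.1 47
scene L -0.01 [0.0029 0.0002] 26.6 47
scene L 0.0 [ 0.002  -0.0004] 28.8 47
scene R -0.03 [-0.0016 -0.0001] 59.9 23
scene R -0.02 [0.0001 0.0005] 46.5 23
scene R -0.01 [0.0011 0.0013] 32.5 23
scene R 0.0 [0.0048 0.0032] 20.2 23
scene both -0.03 [-0.0035 -0.0016] 92.9 70
scene both -0.02 [ 0.0014 -0.0003] 75.6 70
scene both -0.01 [0.0009 0.0002] 61.0 70
scene both 0.0 [0.0038 0.0012] 53.8 70
top guard in seat [-0.0006  0.0013 -0.0054] 58.125 1900
top L -0.03 [0.002  0.0003] 26.5 32
top L -0.02 [0.0021 0.0004] 20.7 32
top L -0.01 [ 0.004  -0.0003] 16.1 32
top L 0.0 [ 0.0039 -0.0003] 12.6 32
top R -0.03 [0.0013 0.0011] 19.8 29
top R -0.02 [0.0013 0.0013] 16.4 29
top R -0.01 [0.0033 0.0015] 14.9 29
top R 0.0 [0.0034 0.0012] 15.9 29
top both -0.03 [0.0009 0.001 ] 48.2 61
top both -0.02 [0.0013 0.001 ] 38.8 61
top both -0.01 [0.0032 0.0013] 33.8 61
top both 0.0 [0.0033 0.001 ] 31.1 61
```

```bash
python3 - <<'E'
from fit import *
S0=seatR(YAW)
def edges(k,dx,dy):
    Q=np.array([[a,k*y,z] for a in(-.009,.009) for y,z in((.050,-.012),(.054,-.012),(.054,.0058),(.058,.0058),(.058,.009),(.054,.021),(.050,.021))])
    return S0.apply(Q+[dx,dy,0])+SEAT
tiles=[]
for n in("scene","top"):
    im=cv2.imread(f"pics/{n}0.png")
    for k in(1,-1):
        row=[]
        for dx in(None,0,.003):
            s=14; u=px(n,[S0.apply([0,k*.053,.008])+SEAT])[0]; x,y=int(u[0])-13,int(u[1])-9
            b=cv2.resize(im[y:y+19,x:x+27],None,fx=s,fy=s,interpolation=cv2.INTER_NEAREST)
            if dx is not None:
                q=((px(n,edges(k,dx,0))-[x,y]+.5)*s).astype(np.int32)
                cv2.polylines(b,[q[:7]],True,(255,0,0),1); cv2.polylines(b,[q[7:]],True,(0,255,0),1)
            row.append(b[:, :266] if False else cv2.resize(b,(266,150)) if False else b[:,56:322])
        tiles.append(np.hstack(row))
a=np.vstack(tiles); print(a.shape); cv2.imwrite("pics/hooks.png",cv2.resize(a,None,fx=.56,fy=.56,interpolation=cv2.INTER_AREA) if False else a[:532]); cv2.imwrite("pics/hooks2.png",a[532:])
E
```

```text
(1064, 798, 3)
```

View pics/hooks.png

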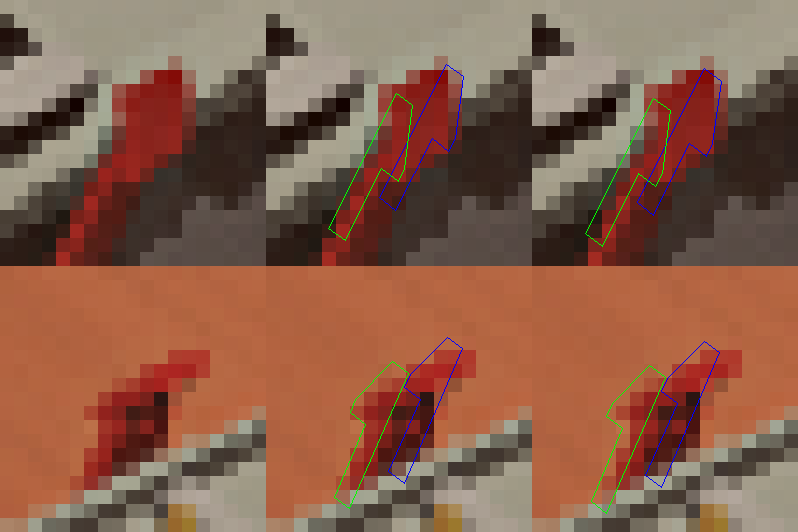

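View pics/hooks2.png

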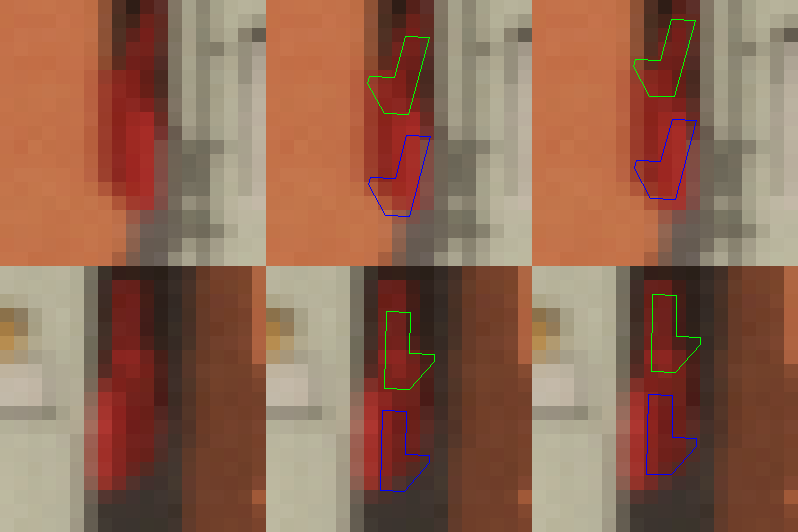

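Emit:
play_rows:
  deltas:
    - {"travel": [0.0005,0.0012,0.015],"turn": [0,0,0]}
    - {"travel": [0.0005,0.0012,0.03],"turn": [0,0,0]}
    - {"travel": [0.0005,0.0012,0.042],"turn": [0,0,0]}
    - {"travel": [0.0005,0.0012,0.042],"turn": [0,0,0]}
    - {"travel": [0.0005,0.0012,0.042],"turn": [0,0,0]}

```text
t: 14.8
tool_pos: [0.5987, -0.0034, 0.1768]
eef_rot: [0.184, 0.691, 0.676, 0.18]
force: [-0.5, 0.0, -0.6]
gripper_width: 0.153
```

```bash
python3 - <<'E'
from fit import *
S0=seatR(YAW)
s=env.get_state(); tz=S0.inv().apply(s["tool_pos"]-SEAT); print("tool in seat",tz,"rot err",(toolR(YAW).inv()*qR(s["eef_rot"])).as_rotvec(degrees=True),s["force"])
show("scene",[.61,0,.14],"g4",7)
show("top",[.61,0,.14],"g4t",7)
E
```

```text
tool in seat [5.31710199e-05 2.39647976e-03 5.97567820e-02] rot err [ 0.15694016  0.00762756 -0.03058382] [-0.47007172  0.01479204 -0.59629402]
g4 crop origin 289.57142857142856 158.42857142857142 scale 7
g4t crop origin 256.85714285714283 161.14285714285714 scale 7
```

View pics/g4.png

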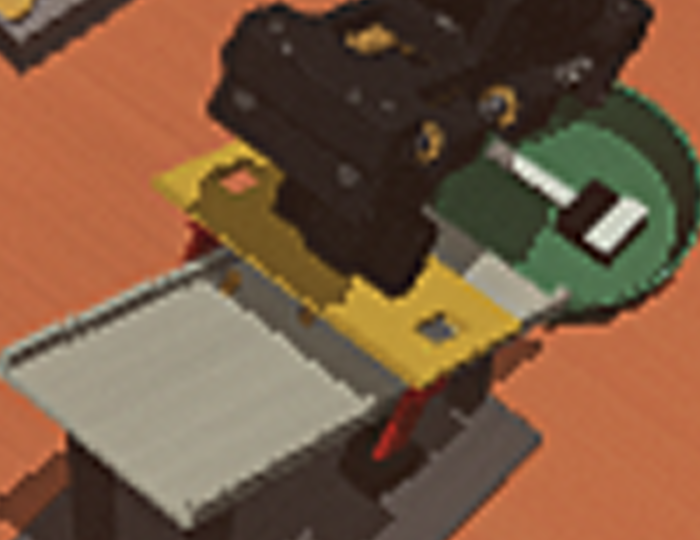

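View pics/g4t.png

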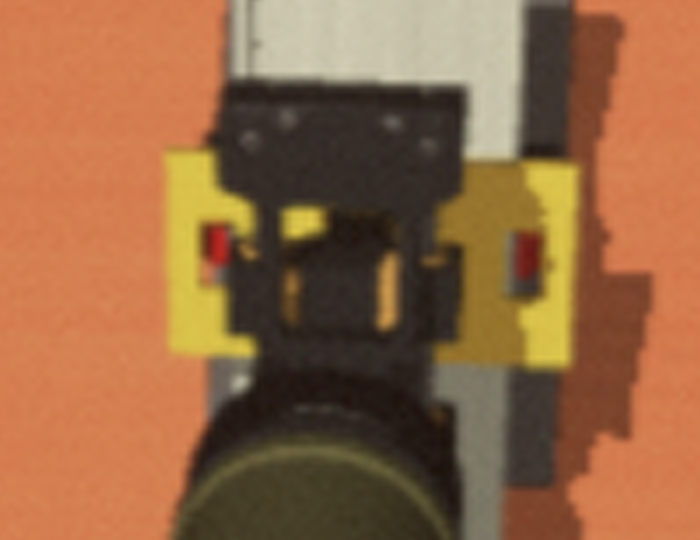

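```bash
python3 - <<'E'
from fit import *
S0=seatR(YAW)
def hk(k,dx,dy):
    Q=np.array([[a,k*y,z] for a in(-.009,.009) for y,z in((.050,-.012),(.054,-.012),(.054,.0058),(.058,.0058),(.058,.009),(.054,.021),(.050,.021))])
    return S0.apply(Q+[dx,dy,0])+SEAT
def win(k,dx,dy,h):
    return S0.apply(np.array([[a,k*.049+b,h+.005] for a,b in((-.012,-.006),(.012,-.006),(.012,.006),(-.012,.006))])+[dx,dy,0])+SEAT
def plate(dx,dy,h):
    return S0.apply(np.array([[a,b,h+.005] for a,b in((-.035,-.065),(.035,-.065),(.035,.065),(-.035,.065))])+[dx,dy,0])+SEAT
im=cv2.imread("pics/full_g4t.png"); s=16; n="top"; h=.0597-.0325; tiles=[]
for k in(1,-1):
    u=px(n,win(k,0,0,h)).mean(0); x,y=int(u[0])-12,int(u[1])-16
    b=cv2.resize(im[y:y+33,x:x+24],None,fx=s,fy=s,interpolation=cv2.INTER_NEAREST); c=b.copy()
    f=lambda P:((px(n,P)-[x,y]+.5)*s).astype(np.int32)
    cv2.polylines(c,[f(win(k,0,.001,h))],True,(255,255,0),1);cv2.polylines(c,[f(plate(0,.001,h))],True,(255,255,0),1)
    q=f(hk(k,0,.001)); cv2.polylines(c,[q[:7]],True,(255,0,0),1); cv2.polylines(c,[q[7:]],True,(0,255,0),1)
    cv2.line(c,q[5],q[12],(255,255,255),1);cv2.line(c,q[6],q[13],(255,255,255),1);cv2.line(c,q[4],q[11],(255,255,255),1)
    tiles.append(c)
cv2.imwrite("pics/win.png",np.hstack(tiles))
E
```

```text
(no output)
```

View pics/win.png

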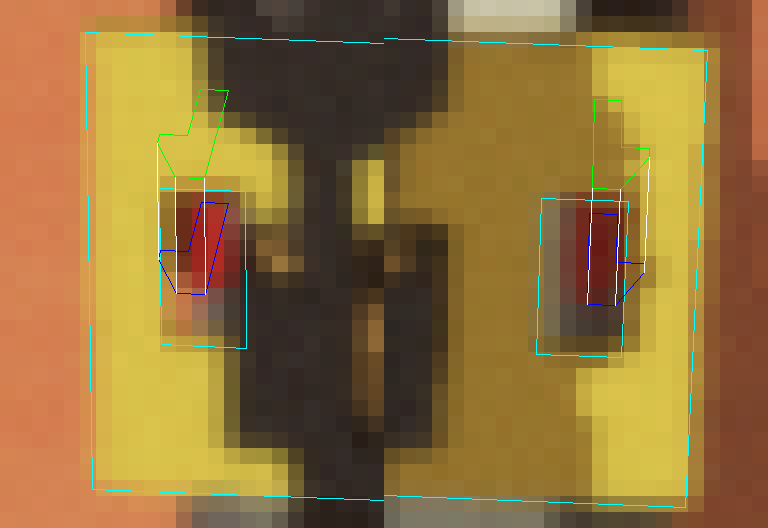

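The top view shows both red hooks (at about (288,196) and (332,198)) inside the guard's windows with even side clearance, about 0.5–1 mm uphill of centre. I correct for that and press down.

Emit:
play_rows:
  deltas:
    - {"travel": [0,0.0007,0.004],"turn": [-0.1,0,0]}
    - {"travel": [0,0.0007,0.008],"turn": [-0.1,0,0]}
    - {"travel": [0,0.0007,0.012],"turn": [-0.1,0,0]}
    - {"travel": [0,0.0007,0.012],"turn": [-0.1,0,0]}
    - {"travel": [0,0.0007,0.012],"turn": [-0.1,0,0]}
  squeeze: 60

```text
t: 15.52
tool_pos: [0.6054, -0.0036, 0.1668]
eef_rot: [0.185, 0.69, 0.676, 0.181]
force: [-0.8, -0.3, -1.4]
gripper_width: 0.158
```

```bash
cat > st.py <<'E'
from fit import *
S0=seatR(YAW); s=env.get_state(); tz=S0.inv().apply(s["tool_pos"]-SEAT); print(s["t"],"tool in seat mm",(tz*1e3).round(1),"h",round((tz[2]-.0325)*1e3,1),"rot err",(toolR(YAW).inv()*qR(s["eef_rot"])).as_rotvec(degrees=True).round(2),"F seat",S0.inv().apply(s["force"]).round(1),"M",S0.inv().apply(s["wrist_torque"]).round(2))
E
python3 st.py; python3 - <<'E'
from fit import *
show("scene",[.61,0,.14],"g5",7)
show("top",[.61,0,.14],"g5t",7)
E
```

```text
15.525 tool in seat mm [ 0.9  2.4 47.8] h 15.3 rot err [ 0.04  0.   -0.03] F seat [-1.3 -0.3 -0.8] M [-0.01  0.47 -0.01]
g5 crop origin 289.57142857142856 158.42857142857142 scale 7
g5t crop origin 256.85714285714283 161.14285714285714 scale 7
```

View pics/g5t.png

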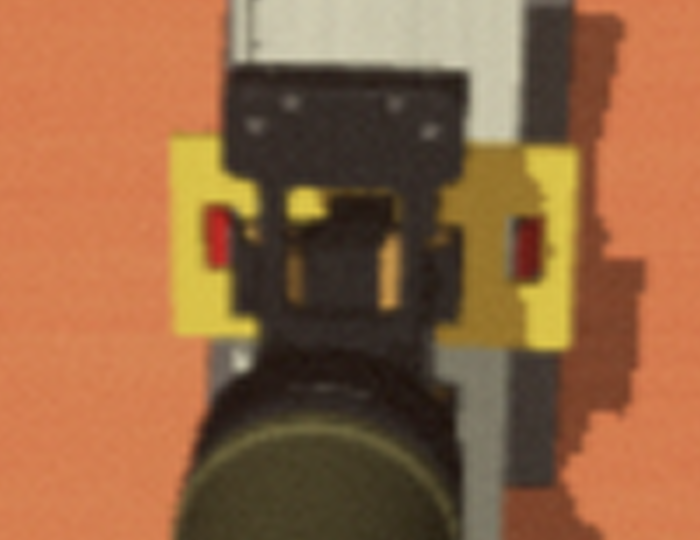

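View pics/g5.png

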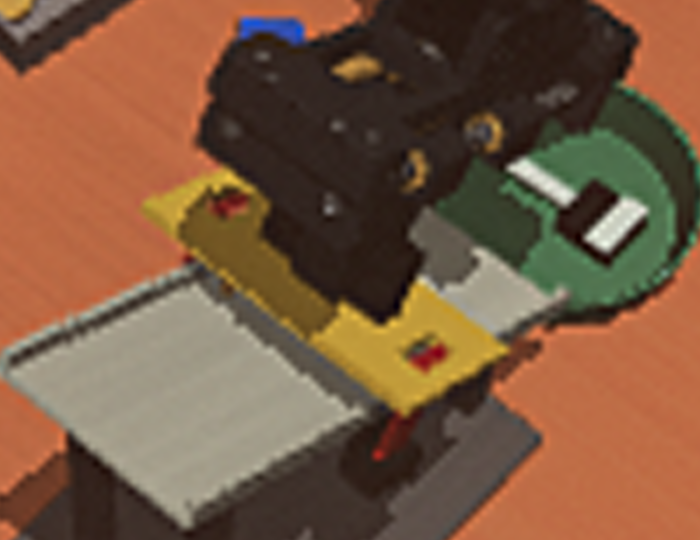

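Both red tips now poke into the windows, at (350,209) and (322,188) in the scene view, with no side force. I keep pressing.

Emit:
play_rows:
  deltas:
    - {"travel": [0,0,0.004],"turn": [0,0,0]}
    - {"travel": [0,0,0.007],"turn": [0,0,0]}
    - {"travel": [0,0,0.01],"turn": [0,0,0]}
    - {"travel": [0,0,0.01],"turn": [0,0,0]}

```text
t: 16.12
tool_pos: [0.6106, -0.0034, 0.1582]
eef_rot: [0.185, 0.69, 0.676, 0.181]
force: [-0.2, 1.0, 0.7]
gripper_width: 0.156
```

```bash
python3 st.py
```

```text
16.125 tool in seat mm [ 1.1  2.7 37.8] h 5.3 rot err [ 0.02  0.03 -0.05] F seat [0.1 1.  0.7] M [ 0.18  0.42 -0.02]
```

Emit:
play_rows:
  deltas:
    - {"travel": [0,0,0.002],"turn": [0,0,0]}
    - {"travel": [0,0,0.004],"turn": [0,0,0]}
    - {"travel": [0,0,0.005],"turn": [0,0,0]}
    - {"travel": [0,0,0.005],"turn": [0,0,0]}

```text
t: 16.62
tool_pos: [0.613, -0.0042, 0.1536]
eef_rot: [0.185, 0.691, 0.676, 0.18]
force: [-0.5, -0.5, -1.8]
gripper_width: 0.153
```

```bash
python3 st.py
```

```text
16.625 tool in seat mm [ 0.8  2.  32.6] h 0.1 rot err [ 0.05 -0.04 -0.01] F seat [-1.4 -0.5 -1.3] M [-0.02  0.52  0.03]
```

Emit:
play_rows:
  deltas:
    - {"travel": [0,0,0.001],"turn": [0,0,0]}
    - {"travel": [0,0,0.002],"turn": [0,0,0]}
    - {"travel": [0,0,0.002],"turn": [0,0,0]}

```text
t: 17.0
tool_pos: [0.613, -0.0041, 0.1535]
eef_rot: [0.186, 0.69, 0.676, 0.181]
force: [-10.0, -1.7, 14.9]
gripper_width: 0.151
```

```bash
python3 st.py; python3 - <<'E'
from fit import *
show("scene",[.61,0,.14],"g6",7)
show("top",[.61,0,.14],"g6t",7)
E
```

```text
17.0 tool in seat mm [ 0.8  2.  32.4] h -0.1 rot err [-0.02 -0.06 -0.08] F seat [-1.1 -1.9 17.9] M [-0.43  0.54 -0.04]
g6 crop origin 289.57142857142856 158.42857142857142 scale 7
g6t crop origin 256.85714285714283 161.14285714285714 scale 7
```

View pics/g6.png

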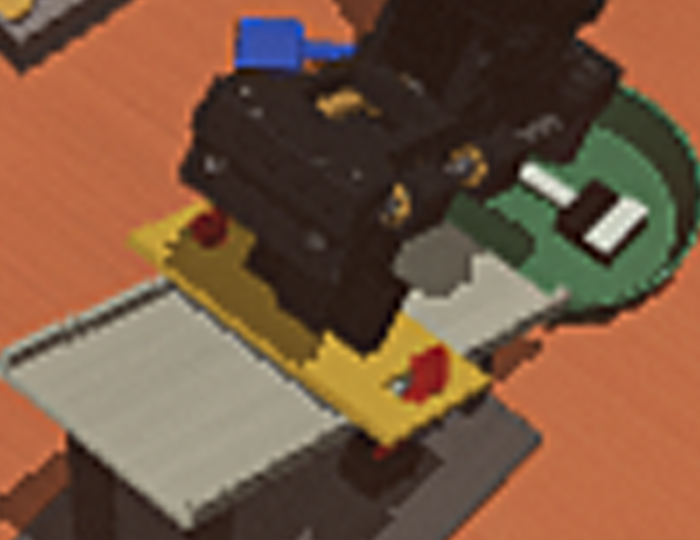

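View pics/g6t.png

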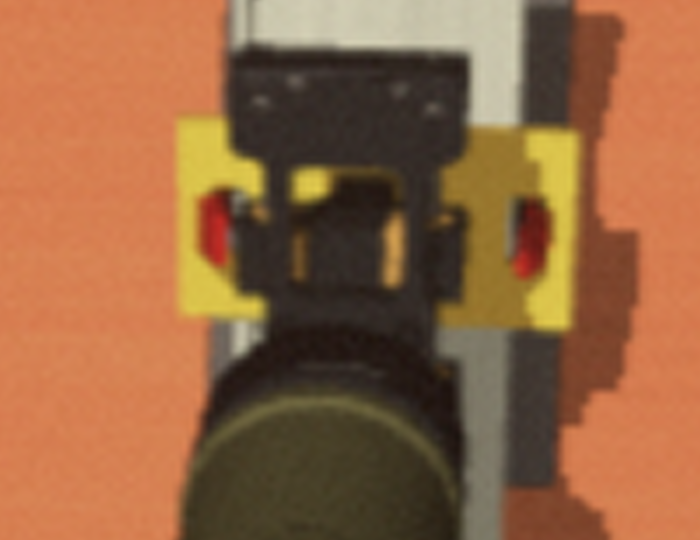

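Both red noses now stick out over the plate, left at about (288,194) and right at about (333,195) in the top view. Height is 0 and there is a hard stop at 18 N. I press slightly more, ease off, and release.

Emit:
play_rows:
  deltas:
    - {"travel": [0,0,0.0005],"turn": [0,0,0]}
    - {"travel": [0,0,0.0005],"turn": [0,0,0]}
    - {"travel": [0,0,-0.0015],"turn": [0,0,0]}
    - {"travel": [0,0,-0.0018],"turn": [0,0,0]}

```text
t: 17.6
tool_pos: [0.6132, -0.0039, 0.1537]
eef_rot: [0.185, 0.69, 0.676, 0.181]
force: [0.5, 0.4, 0.2]
gripper_width: 0.154
```

Emit:
play_rows:
  deltas:
    - {"travel": [0,0,0],"turn": [0,0,0]}
    - {"travel": [0,0,0],"turn": [0,0,0]}
    - {"travel": [0,0,0],"turn": [0,0,0]}
    - {"travel": [0,0,0],"turn": [0,0,0]}
    - {"travel": [0,0,0],"turn": [0,0,0]}
  fingers: 0.045

```text
t: 18.23
tool_pos: [0.6131, -0.0038, 0.1537]
eef_rot: [0.185, 0.69, 0.676, 0.181]
force: [-0.2, 0.1, 0.2]
gripper_width: 0.51
```

Emit:
play_rows:
  deltas:
    - {"travel": [0,0,-0.02],"turn": [0,0,0]}
    - {"travel": [0,0,-0.06],"turn": [0,0,0]}
    - {"travel": [0,0,-0.12],"turn": [0,0,0]}
    - {"travel": [0,-0.05,-0.16],"turn": [0,0,0]}
    - {"travel": [0,-0.1,-0.18],"turn": [0,0,0]}
    - {"travel": [0.05,-0.12,-0.18],"turn": [0,0,0]}
    - {"travel": [0.1,-0.12,-0.18],"turn": [0,0,0]}
    - {"travel": [0.15,-0.12,-0.18],"turn": [0,0,0]}
    - {"travel": [0.2,-0.12,-0.18],"turn": [0,0,0]}
    - {"travel": [0.2,-0.12,-0.18],"turn": [0,0,0]}
    - {"travel": [0.2,-0.12,-0.18],"turn": [0,0,0]}

```text
t: 19.6
tool_pos: [0.4233, 0.1996, 0.2494]
eef_rot: [0.185, 0.69, 0.676, 0.18]
force: [0.1, -0.2, 1.2]
gripper_width: 0.509
```

```bash
python3 - <<'E'
from fit import *
show("scene",[.59,0,.12],"g7",6)
show("top",[.57,0,.12],"g7t",5)
s=env.get_state(); print(s["t"],s["force"])
for n in("guard_grip","seat","dish","key_head"):
  for c in("scene","top"): print(n,c,[(np.round(d["point"],3).tolist(),round(d["p"],2)) for d in env.landmark_of(c,n)][:6])
print("expected grip",SEAT+seatR(YAW).apply([0,0,.02]))
E
```

```text
g7 crop origin 285.6666666666667 151.16666666666666 scale 6
g7t crop origin 237.0 163.8 scale 5
19.7 [ 0.45147985  0.11083718 -0.64046198]
guard_grip scene [([0.614, -0.008, 0.142], 0.74), ([0.72, -0.297, 0.005], 0.23)]
guard_grip top [([0.619, -0.004, 0.139], 0.64)]
seat scene [([0.63, -0.008, 0.122], 0.87)]
seat top [([0.627, -0.008, 0.123], 0.75)]
dish scene [([0.456, -0.006, 0.0], 0.62), ([0.453, 0.017, 0.011], 0.44)]
dish top [([0.46, -0.002, -0.002], 0.68)]
key_head scene [([0.418, 0.153, 0.005], 0.69), ([0.452, 0.019, 0.009], 0.56), ([0.542, 0.197, 0.002], 0.5), ([0.471, -0.153, 0.007], 0.48), ([0.788, -0.167, 0.01], 0.47)]
key_head top [([0.543, 0.192, 0.008], 0.77), ([0.787, -0.172, 0.007], 0.74), ([0.424, 0.156, 0.008], 0.69), ([0.453, 0.018, 0.006], 0.63), ([0.47, -0.153, 0.007], 0.6)]
expected grip [ 0.61850242 -0.00628002  0.14232051]
```

View pics/g7.png

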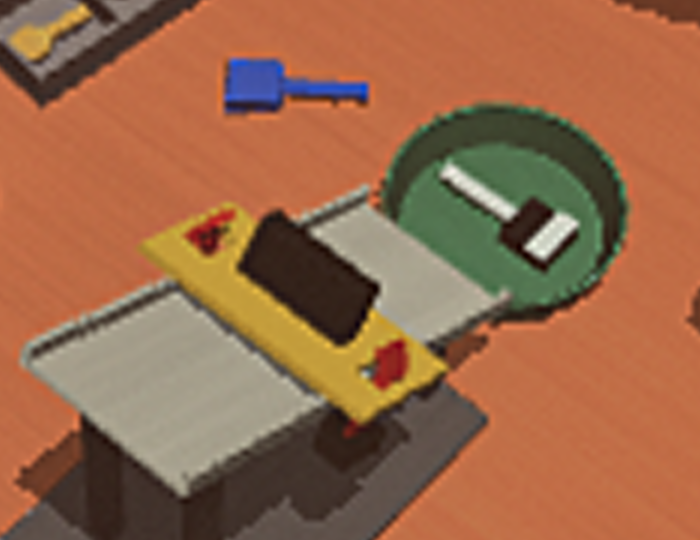

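View pics/g7t.png

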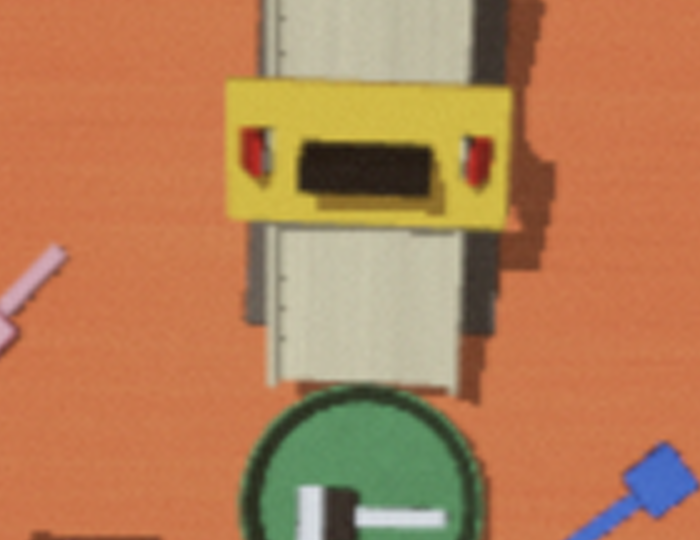

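The guard sits flush on the chute with both red hooks over its plate, at (350,211) and (321,190) in the scene view and the same in the top view. The key is flat in the dish, the dish has not moved, and the robot is clear.

```bash
python3 -c "
from workcell import env
print(env.hand_in())"
```

```text
the job is handed in; nothing more can be done
None
```

I took the black-headed key off the chute, lifting it square to the floor, and set it in the green dish. Then I pressed the yellow guard down over both red hooks, let go, backed the arm clear and handed the job in at about 20 s on the robot's clock.

**Guard:** It reached seat height to within about 0.1 mm and stopped hard at about 18 N. In the last pictures both hook noses are out over the plate and the plate looks flat on the chute.

**Guard grip point:** The two detector readings were 2–5 mm from the expected point, (0.614, -0.008, 0.142) and (0.619, -0.004, 0.139) against (0.619, -0.006, 0.142). That is about their stated accuracy. No check failed.

**Force while clicking:** I did not see the 8–15 N of the hooks bending. Forces read at the end of each move were near zero until the hard stop, so the click shows only in the pictures and the final height.

**Key and dish:** The key lies flat in the dish, and the dish was found within about 3 mm of where it started. The other things in the last close-up pictures look undisturbed. I did not re-measure the objects further away.

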